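# Spring the lid of the bamboo box with the push stick

## Task

Open the bamboo box: its lid is sprung and held shut by a catch inside, so take the slim push stick out of its wooden stand and push its tip straight down through the round hole in the box's top until the catch lets go and the lid springs up. Then put the stick back upright in its stand, tip down in the hole and collar resting on the stand, let go of it, and leave the lid open.

Things in the scene. Friction and masses are not known exactly. Their poses are not given: they have to be found in the camera images.
- stick_grip (a point): Push stick, turned wood, 70 g, upright in its stand. From below: round tip 12 mm thick, 50 long; flat round collar 54 across, 8 thick; round handle 26 thick, 70 long. Point: on its axis at mid-handle, 93 mm above the tip's end, 43 above the collar's underside, 35 below the top; z up along it. The other wooden tool, a masher, has a thick 60 mm foot, no collar, no stand.
- stand_hole (a point): The stick's stand: a square bamboo block 66 x 66 mm, 60 mm high, fixed to the counter, with a round hole 32 mm in diameter straight down through it. Point: centre of the hole's mouth at the block's top; z up. At the start the stick hangs here by its collar.
- catch_hole (a point): Round 32 mm hole near one end of the top of the fixed bamboo box (230 x 130 mm, 110 high). Point: hole centre at the top surface, on the box's long centre line, 45 mm from that end; z up, x along the box towards the lid, whose free edge is 49 mm away. The catch's steel pad lies 32 mm below; pushed 6 to 10 mm (3 to 8 N) it frees the lid; the stick's collar stops it after 18 mm.
- lid (a joint): The box's flush bamboo lid, 124 x 112 x 8 mm, hinged at the box's end far from the hole: 0 rad is shut, growing as it opens. Once freed it springs up by itself to about 1.35 rad and stays, reaching 240 mm above the counter; its free edge swings up and away from the hole.
Not all that is in view belongs to the job. Leave any red look-alike of the part that bears stick_grip alone.

How it is judged (in metres and radians):
On the way:
1. the tip of the push stick is inside the hole of the box while the lid is still shut (horizontal distance between stick_grip and catch_hole below 0.02 m and z of stick_grip in the frame of catch_hole below 0.08 m and angle between stick_grip's own z axis and vertical below 0.3 rad and value of joint lid below 0.1 rad).
At the end, for the whole second after the job is handed in: The lid stands open by more than 1.0 rad, and the push stick is released, upright within 10 degrees in its stand: the middle of its handle within 15 mm of the hole's axis and 36 to 50 mm above the stand's top (collar resting on the stand) (value of joint lid above 1 rad and horizontal distance between stick_grip and stand_hole below 0.015 m and z of stick_grip in the frame of stand_hole between 0.036 and 0.05 m and angle between stick_grip's own z axis and vertical below 0.175 rad); the robot touches nothing.
It also fails if it takes over 48 s, if anything falls off the work surface, if the arm or the gripper's body presses on something with over 40 N, if the wrist force passes 120 N, or if a joint passes its speed limit or range.

## Robot

A 6-joint arm with a two-finger parallel gripper is mounted at the origin on the work surface. World frame = base frame: x ahead of the robot, y to its left, z up, the work surface at z = 0. Lengths are in mm, angles in rad, forces in N, time in s.
With the tool pointing down it reaches from about 300 to 775 mm from the base axis. Payload 14.6 kg.
Tool frame: the origin (TCP) lies between the finger pads; the fingertips stand 25 mm ahead of it and the grasp point (between the pads) lies 6 mm ahead of it; z points along the fingers, y is the line along which they close (so a half turn about z gives the same grasp; the last joint's range is limited). The gripper opens to 94 mm and grips with 3 to 60 N. Pads are 16 mm wide; open, the fingers measure 119 mm over their backs; the gripper's body (75 mm by 177 mm) begins 78 mm behind the grasp point.
Start: joints at [-1.385, 0.3, 1.521, -0, 1.321, -0.067], TCP at [137.557, -532.511, 230.446] pointing down, gripper open.
Joint ranges: [-3.03, 3.03], [-0.79, 2.21], [0.23, 2.52], [-1.04, 4.18], [0, 3.07], [-2.55, 2.55]. Speed limits (rad/s): [2.22, 2.22, 2.57, 3.14, 3.14, 3.14].

## Interface

Orientations are given as [roll, pitch, yaw] about the fixed x, y, z axes, in that order (R = Rz(yaw) Ry(pitch) Rx(roll)).
In Python, from cell import manip gives the robot as it stands. The module is installed in compiled form; this text tells all that it offers.
- The arm moves only by the tool step_arm, never from a script. Its argument "series" is one flat list of numbers, 5 for each row, row after row: the shift along the world's x, y, z in mm, then the turn about the world's z in rad, then the closure, from 0 (fully open) to 1 (shut). In form: [dx, dy, dz, spin, jaw, dx, dy, dz, spin, jaw, ...]. A call has 1 to 20 rows; each row shifts and turns the commanded pose from where the row before left it; what a row does not reach is not made up. A row lasts 1/8 s, in which the tool goes at most 62.5 mm and 10.7 degrees, less where a joint would pass 70% of its speed; a pose out of reach is approached as far as the arm can. A call is refused whole if a number of a shift passes 62.5 or a number of a turn 0.188, either way. A call with a gripper value outside its range is refused whole. The fingers move at their own pace and stop on an object; "squeeze" is the grip in N (left out, the last holds). Time passes only in rows, so rows that do not move let the fingers close. It gives the time, the measured TCP pose, the force, the opening and the grip force at its end, in the units of the state.
- manip.read_state(): the state, without advancing time (a new reading comes with each control period).
- manip.camera(name): name is "scene" or "top" or "wrist"; returns (picture, depth): 384x512x3 uint8, blue, green, red; 384x512 float32, mm along the optical axis (not along the pixel's ray), 0 where there is no reading.
- manip.camera_info(name): a dict with "fovy" (degrees; the focal length in pixels is half the picture's height over the tangent of half this angle, whatever the lens; pixels are square), "cx", "cy" (the principal point, pixels), "k1" (the pictures are not rectified: a ray, as slopes to the right and down, at radius r is drawn at 1 + k1 r^2 times it, then the intrinsics apply), "eye" and "orientation" of the camera in the world. Camera axes: x right, y down, z forward; pixel columns grow to the right and rows downward; lengths in mm; the calibration is good to about 2 mm. A picture is of the moment at which its call begins: read the wrist's pose just before it. camera_info takes no time and is no camera call; for the wrist camera it gives the pose at the moment of the call.
- manip.sign_off(): hands the job in; it is judged then, once.
The state is a dict: "clock": time; "joints": joint angles; "qd": joint speeds; "effort": joint torques, N m; "eef_pos": TCP position; "eef_rot": TCP orientation; "wrist_force": force on the tool from outside, world axes, zero at the start; "moment": the same for the moment, N m; "finger_gap": finger opening in mm; "finger_force": force on a finger pad.
Only numpy, scipy, OpenCV 4.12 (cv2) and the standard library are available. Lean on these libraries where they do the work, as an engineer would, in place of code of your own. Each camera call takes 0.05 s, during which the arm holds its last target. There are 200 camera calls.

## Working session

There is one attempt and no reset: what is moved stays moved. The work goes in short steps, Python scripts to look and compute and a tool call to move; the robot and the scene stay as the last step left them, time stands still between calls to the robot, and variables do not carry over. Pictures are saved under pics/ and viewed, at most 10 in all, crops included, and the job is handed in when it is done.

Besides the shell and the picture viewer there is one more tool, called as name(argument=value, ...) on one line, values as JSON. step_arm: Moves the arm, as the interface text tells. Its arguments: {"type":"object","properties":{"series":{"type":"array"},"squeeze":{"type":"number"}},"required":["series"]}

```bash
mkdir -p pics
cat > h.py <<'E'
import numpy as np, cv2
from cell import manip
from scipy.spatial.transform import Rotation as R
def cam(n):
    i=manip.camera_info(n); p,d=manip.camera(n); return p,d,i
def rot(i):
    o=np.array(i["orientation"],float)
    return o if o.shape==(3,3) else R.from_euler("xyz",o).as_matrix()
def rays(i,uv,h=384):
    f=h/2/np.tan(np.radians(i["fovy"])/2)
    K=np.array([[f,0,i["cx"]],[0,f,i["cy"]],[0,0,1.]])
    n=cv2.undistortPointsIter(np.array(uv,float).reshape(-1,1,2),K,np.array([i["k1"],0,0,0,0.]),None,None,(3,50,1e-9)).reshape(-1,2)
    return np.c_[n,np.ones(len(n))]@rot(i).T
def onplane(i,uv,z):
    r=rays(i,uv); e=np.array(i["eye"],float); return e+r*((z-e[2])/r[:,2])[:,None]
def bydepth(i,uv,d):
    r=rays(i,uv); uv=np.array(uv).reshape(-1,2).astype(int)
    return np.array(i["eye"],float)+r*d[uv[:,1],uv[:,0]][:,None]
E
python3 - <<'E'
from h import *
import pickle
for n in("scene","top"):
    p,d,i=cam(n); print(n,i); cv2.imwrite(f"pics/{n}1.png",p); pickle.dump((p,d,i),open(n+"1.pkl","wb"))
a=[pickle.load(open(n+"1.pkl","rb"))[0] for n in("scene","top")]
print(manip.read_state())
E
```

```text
scene {'fovy': 44.37791407281957, 'cx': 255.87694706100535, 'cy': 198.71107314226228, 'k1': 0.016673602078281034, 'eye': array([1070.37680827,  474.75225892, 1213.5799447 ]), 'orientation': array([-2.55403312, -0.01358941,  2.2818441 ])}
top {'fovy': 48.99277375164487, 'cx': 256.0173678463005, 'cy': 186.7621317472287, 'k1': -0.13257681064279514, 'eye': array([ 422.80718056,    5.83983025, 1038.17692266]), 'orientation': array([-3.09053572e+00, -1.29794445e-03, -1.57196531e+00])}
{'clock': 0.1, 'joints': array([-1.38464513e+00,  3.00435518e-01,  1.52154193e+00,  4.29668784e-06,
        1.32069378e+00, -6.66080860e-02]), 'qd': array([-1.38022113e-03, -9.02203866e-05, -9.73828896e-04,  4.32506661e-04,
        1.18251707e-03,  9.24031534e-04]), 'effort': array([ 1.45580070e-03, -5.32646549e+01, -3.53282619e+01,  7.10033672e-02,
        2.34873604e-02, -6.36949471e-05]), 'eef_pos': array([ 137.49558988, -532.31173901,  229.92239328]), 'eef_rot': array([-3.14051675e+00, -7.59409687e-05,  2.52758173e-01]), 'wrist_force': array([ 1.00376513,  1.16639443, -0.01392504]), 'moment': array([ 0.00286332, -0.01386574,  0.02383198]), 'finger_force': 0.0, 'finger_gap': 93.95338821571724}
```

View pics/scene1.png

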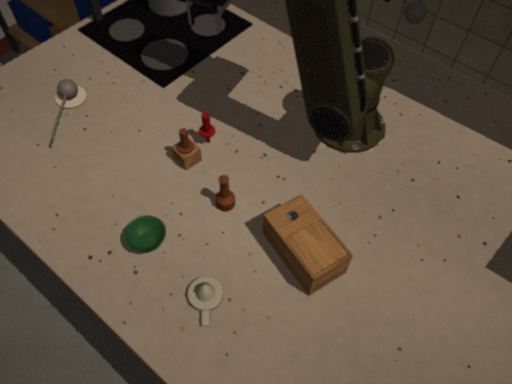

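View pics/top1.png

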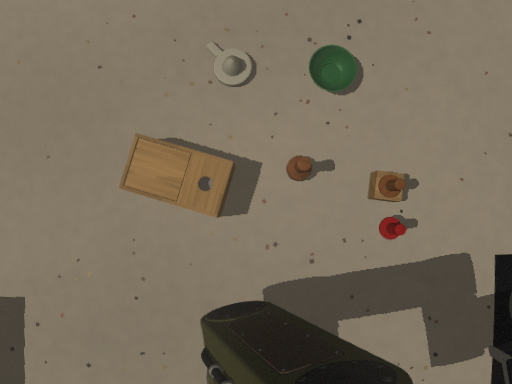

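Candidates for the stick:
- Stick in its square stand: scene (187,148), top (391,186). This is the one I choose.
- Masher with a thick foot and no stand: scene (226,195), top (300,168).
- Red look-alike: scene (207,127), top (392,228). Leave alone.

The box hole is at scene (293,216), top (206,184). I'll check the choice in a close crop and measure.

Run:
```python
from h import *
import pickle
p,d,i=pickle.load(open("top1.pkl","rb")); ps,ds,si=pickle.load(open("scene1.pkl","rb"))
c1=cv2.resize(p[145:245,340:440],(400,400),interpolation=3); c2=cv2.resize(ps[100:200,150:250],(400,400),interpolation=3)
cv2.imwrite("pics/crop.png",cv2.convertScaleAbs(np.hstack([c1,c2]),alpha=1.6))
print("handle top138",onplane(i,[(399,184)],138),"depthpt",bydepth(i,[(399,184)],d))
print("collar68",onplane(i,[(390,186)],68))
print("masher",bydepth(i,[(304,163)],d),"red",bydepth(i,[(398,229)],d))
# hole: dark blob
g=cv2.cvtColor(p,6); m=np.zeros_like(g); r=g[165:205,190:225]
m=(r<60).astype(np.uint8); n,l,s,c=cv2.connectedComponentsWithStats(m)
for k in range(1,n):
    if s[k,4]>20: print(s[k],c[k]+[190,165],onplane(i,[c[k]+[190,165]],110))
print("box corners",onplane(i,[(137,135),(234,158),(217,216),(121,187)],110).round(1))
print("boxtop z",bydepth(i,[(215,175),(150,170)],d))
print("scene hole",onplane(si,[(293,216)],110))
print("scene handle top",onplane(si,[(184,132)],138))
```

```text
handle top138 [[ 474.47874236 -306.38286678  138.        ]] depthpt [[ 474.67916704 -307.59392241  134.50837579]]
collar68 [[ 473.82234366 -308.84120724   68.        ]]
masher [[520.65224545 -99.47559476 130.58095091]] red [[ 376.10257399 -307.95289243  122.8487832 ]]
box corners [[587.  272.  110. ]
 [534.1  53.3 110. ]
 [405.9  90.6 110. ]
 [470.  306.5 110. ]]
boxtop z [[496.35196103  95.22155642 110.38772578]
 [507.90195536 240.82464997 110.06165764]]
scene hole [[479.55827403 120.53412254 110.        ]]
scene handle top [[ 477.76143374 -303.01190839  138.        ]]
```

View pics/crop.png

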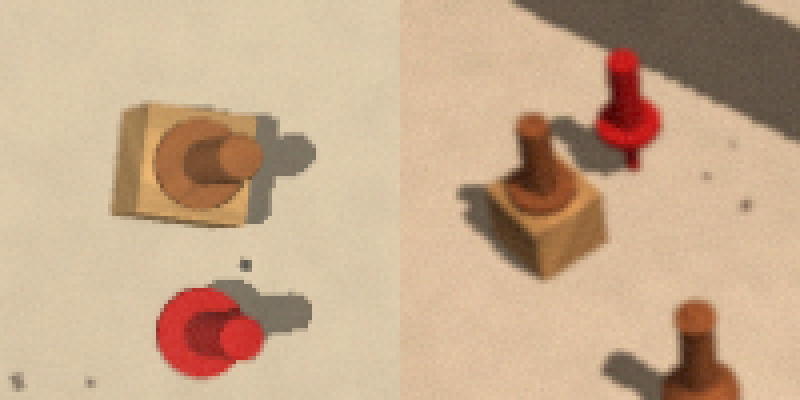

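The crop confirms it: the brown stick with its collar sits in the square stand at about (474,-307), and the red one stands separately at (376,-308). Moving above it.

step_arm(series=[34, 22.5, 3, 0, 0, 34, 22.5, 3, 0, 0, 34, 22.5, 3, 0, 0, 34, 22.5, 3, 0, 0, 34, 22.5, 3, 0, 0, 34, 22.5, 3, 0, 0, 34, 22.5, 3, 0, 0, 34, 22.5, 3, 0, 0, 34, 22.5, 3, 0, 0, 31, 23, 3, 0, 0, 0, 0, 0, 0, 0, 0, 0, 0, 0, 0], squeeze=20)

```text
clock: 1.6
eef_pos: [474.1, -307.3, 260.1]
eef_rot: [-3.141, 0.001, 0.253]
wrist_force: [-0.6, -0.7, 0.4]
finger_gap: 93.9
finger_force: 0.0
```

Run:
```python
from h import *
import pickle
s=manip.read_state(); print(s["eef_pos"],s["eef_rot"],s["joints"])
p,d,i=cam("wrist"); print(i); pickle.dump((p,d,i),open("w1.pkl","wb")); cv2.imwrite("pics/w1.png",p)
```

```text
[ 474.06057663 -307.2730288   260.07444189] [-3.14111363e+00  6.03793154e-04  2.52747105e-01] [-6.39847288e-01  3.13038820e-01  1.43480336e+00 -1.72306201e-04
  1.39450232e+00  6.78232361e-01]
{'fovy': 61.19995689583689, 'cx': 257.5655851458371, 'cy': 185.00891328621478, 'k1': -0.08679414626178707, 'eye': array([ 544.66847915, -289.71798029,  414.13851013]), 'orientation': array([ 2.88816570e+00, -2.94682375e-04, -1.31750924e+00])}
```

View pics/w1.png

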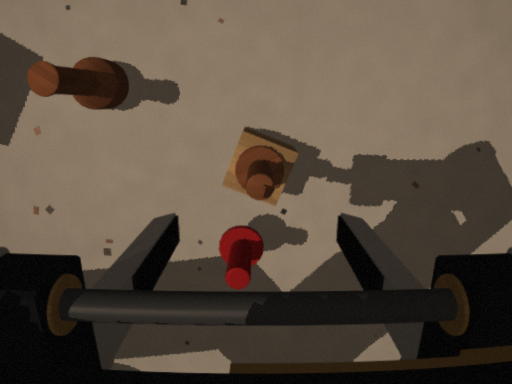

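The wrist view shows the stick's handle top at about (260,185), its collar at (262,167) on the square stand, the red one at (238,275) and the masher at (45,78). Now to measure the axis.

Run:
```python
from h import *
import pickle
p,d,i=pickle.load(open("w1.pkl","rb"))
ys,xs=np.mgrid[120:215,215:310]; uv=np.c_[xs.ravel(),ys.ravel()]
P=bydepth(i,uv,d)
for lo,hi in((132,145),(62,74),(54,61.5)):
    k=(P[:,2]>lo)&(P[:,2]<hi); Q=P[k]
    (c,sz,a)=cv2.minAreaRect(Q[:,:2].astype(np.float32)); cc,r=cv2.minEnclosingCircle(Q[:,:2].astype(np.float32))
    print(lo,hi,k.sum(),"zmed",np.median(Q[:,2]).round(1),"rect",np.round(c,1),np.round(sz,1),round(a,1),"circ",np.round(cc,1),round(r,1))
print(np.histogram(P[:,2],bins=range(-5,150,5)))
print("top disc",onplane(i,[(260,185)],138))
```

```text
132 145 630 zmed 137.7 rect [ 473.9 -309.9] [25.  24.6] 66.9 circ [ 473.6 -309.9] 13.0
62 74 1088 zmed 67.9 rect [ 475.  -311.1] [54.4 55.4] 76.1 circ [ 479.6 -310.4] 32.2
54 61.5 1448 zmed 59.9 rect [ 473.7 -310.2] [66.2 66.3] 82.6 circ [ 474.  -310.5] 46.1
(array([3069, 2235,   18,   17,   22,   21,   17,   25,   21,   23,   22,
         29,  824,  667, 1057,   14,   22,   15,   24,   22,   23,   24,
         25,   23,   25,   31,   31,   37,  604,    0]), array([ -5,   0,   5,  10,  15,  20,  25,  30,  35,  40,  45,  50,  55,
        60,  65,  70,  75,  80,  85,  90,  95, 100, 105, 110, 115, 120,
       125, 130, 135, 140, 145]))
top disc [[ 475.99577123 -309.7871429   138.        ]]
```

All heights and sizes match (138/68/60 mm; 26/54/66 mm). The axis is at about (474,-309.7). Descend and grip.

step_arm(series=[0, -2.4, -25, 0, 0, 0, 0, -25, 0, 0, 0, 0, -25, 0, 0, 0, 0, -25, 0, 0, 0, 0, -25, 0, 0, 0, 0, -26, 0, 0, 0, 0, 0, 0, 0, 0, 0, 0, 0, 1, 0, 0, 0, 0, 1, 0, 0, 0, 0, 1, 0, 0, 0, 0, 1, 0, 0, 0, 0, 1, 0, 0, 0, 0, 1], squeeze=45)

```text
clock: 3.28
eef_pos: [474.6, -309.4, 109.5]
eef_rot: [-3.142, -0.0, 0.253]
wrist_force: [-0.5, 0.1, -1.1]
finger_gap: 37.4
finger_force: 0.0
```

step_arm(series=[0, 0, 0, 0, 1, 0, 0, 0, 0, 1, 0, 0, 0, 0, 1])

```text
clock: 3.65
eef_pos: [474.5, -309.4, 109.4]
eef_rot: [-3.141, 0.0, 0.253]
wrist_force: [0.1, -0.2, -0.0]
finger_gap: 25.6
finger_force: 45.0
```

Gripped. Lift clear (tip to about 160 mm) and carry to above the box hole, turning so the gripper lies across the box.

step_arm(series=[0, 0, 20, 0, 1, 0, 0, 40, 0, 1, 0, 0, 45, 0, 1, 0, 0, 45, 0, 1, 0.5, 35, 0, 0.09, 1, 0.5, 35, 0, 0.09, 1, 0.5, 35, 0, 0.09, 1, 0.5, 35, 0, 0.09, 1, 0.5, 36, 0, 0.09, 1, 0.5, 36, 0, 0.09, 1, 0.5, 36, 0, 0.09, 1, 0.5, 36, 0, 0.09, 1, 0.5, 36, 0, 0.09, 1, 0.5, 36, 0, 0.09, 1, 0.5, 36, 0, 0.09, 1, 0.5, 35, 0, 0.08, 1, 0, 0, 0, 0, 1, 0, 0, 0, 0, 1])

```text
clock: 5.9
eef_pos: [480.5, 117.2, 259.3]
eef_rot: [-3.141, 0.0, 1.322]
wrist_force: [0.3, -0.6, -1.6]
finger_gap: 25.4
finger_force: 45.0
```

Run:
```python
from h import *
import pickle
s=manip.read_state(); print(s["clock"],s["eef_pos"],s["eef_rot"],s["finger_gap"])
p,d,i=cam("wrist"); pt,dt,it=cam("top"); ps,ds,iS=cam("scene"); pickle.dump((p,d,i,pt,dt,it,ps,ds,iS),open("w2.pkl","wb"))
a=cv2.resize(p,(400,300)); b=cv2.resize(ps[130:310,200:440],(400,300))
cv2.imwrite("pics/w2.png",cv2.convertScaleAbs(np.hstack([a,b]),alpha=1.6))
print(i["eye"])
# top surface of box
ys,xs=np.mgrid[0:384,0:512]; uv=np.c_[xs.ravel(),ys.ravel()]
for n,(D,I) in {"wrist":(d,i),"top":(dt,it)}.items():
    P=bydepth(I,uv,D); k=(abs(P[:,2]-110)<5)&(D.ravel()>0)&(np.hypot(P[:,0]-485,P[:,1]-175)<180)
    m=k.reshape(384,512).astype(np.uint8); print(n,k.sum(),np.median(P[k,2]))
    c,sz,a=cv2.minAreaRect(P[k,:2].astype(np.float32)); print(np.round(c,1),np.round(sz,1),a)
    cs,h=cv2.findContours(m,cv2.RETR_CCOMP,2)
    for q,hh in zip(cs,h[0]):
        if hh[3]>=0 and cv2.contourArea(q)>60:
            W=onplane(I,q.reshape(-1,2),110)[:,:2].astype(np.float32); cc,r=cv2.minEnclosingCircle(W); print("hole",q.reshape(-1,2).mean(0).round(),np.round(cc,1),round(r,1),W.mean(0))
```

```text
5.9 [480.49534596 117.23904445 259.33206694] [-3.14139337e+00  2.80337357e-04  1.32213296e+00] 25.422318713847037
[498.47114197 187.19370125 413.43155879]
wrist 27808 110.10760780963315
[493.8 173.6] [209.3 131.1] 73.45989990234375
top 616 109.63489826981879
[498.2 183.6] [230.8 130. ] 73.65032196044922
```

View pics/w2.png

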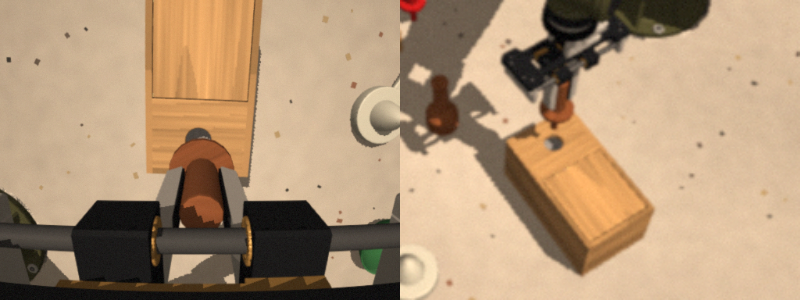

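The wrist view shows the box end, the collar and the hole's far rim behind it (about (199,133) in the half-size panel). The scene view shows the tip just short of the hole. Box geometry gives (477-478,116). I'll cross-check with the hole itself in the first pictures.

Run:
```python
from h import *
import pickle
for n,b in(("top",(190,225,165,205)),("scene",(278,308,200,230))):
    p,d,i=pickle.load(open(n+"1.pkl","rb")); x0,x1,y0,y1=b
    c=p[y0:y1,x0:x1].astype(int); s=c[...,2]-c[...,0]   # wood: red>>blue; hole/steel grey
    m=(s<np.median(s)*0.55).astype(np.uint8)
    k,l,st,ce=cv2.connectedComponentsWithStats(m); j=1+np.argmax(st[1:,4])
    q=max(cv2.findContours((l==j).astype(np.uint8),0,2)[0],key=cv2.contourArea).reshape(-1,2)+[x0,y0]
    W=onplane(i,q,110)[:,:2].astype(np.float32); cc,r=cv2.minEnclosingCircle(W); print(n,st[j],ce[j]+[x0,y0],np.round(cc,1),round(r,1),W.mean(0))
    if n=="top":
        ys,xs=np.mgrid[0:384,0:512]; P=bydepth(i,np.c_[xs.ravel(),ys.ravel()],d)
        k=(abs(P[:,2]-110)<4)&(np.hypot(P[:,0]-485,P[:,1]-175)<180); print(cv2.minAreaRect(P[k,:2].astype(np.float32)))
p,d,i=pickle.load(open("w2.pkl","rb"))[:3]
# visible hole arc on wrist: upper (far) rim
c=p[155:185,230:285].astype(int); s=c[...,2]-c[...,0]; m=((s<30)).astype(np.uint8)
k,l,st,ce=cv2.connectedComponentsWithStats(m)
for j in range(1,k):
    if st[j,4]>30:
        q=max(cv2.findContours((l==j).astype(np.uint8),0,2)[0],key=cv2.contourArea).reshape(-1,2)+[230,155]
        W=onplane(i,q,110); u=np.array([.283,.959]); t=W[:,:2]@u; v=W[:,:2]@np.array([.959,-.283])
        print(st[j],"far rim",W[t.argmax()],"width",v.min(),v.max(),np.ptp(v))
u=np.array([.283,.959]); 
for c in((478,116.2),): print(np.dot(c,u),np.dot(c,[.959,-.283]))
```

```text
top [  9  12  14  14 158] [205.23417722 183.43670886] [478.  116.9] 15.6 [475.5935  116.23087]
((498.8316955566406, 184.45571899414062), (232.52162170410156, 130.9542694091797), 73.44044494628906)
scene [ 9 12 11  8 74] [291.97297297 215.56756757] [480.3 117.3] 14.6 [478.08603 116.4494 ]
[  8   9  32  18 356] far rim [483.05869287 131.00660146 110.        ] width 409.3452598309254 439.1670356871487 29.821775856223326
246.7098 425.5174
```

The estimates agree on (477.5,116.5) with the right radius and reach. Shift over it and descend to just above the pad, then push slowly.

step_arm(series=[-3, -0.8, 0, 0, 1, 0, 0, -15, 0, 1, 0, 0, -20, 0, 1, 0, 0, -20, 0, 1, 0, 0, -15, 0, 1, 0, 0, -6, 0, 1, 0, 0, 0, 0, 1])

```text
clock: 6.92
eef_pos: [477.6, 116.8, 183.3]
eef_rot: [-3.141, 0.0, 1.323]
wrist_force: [-0.0, -0.8, -0.2]
finger_gap: 25.4
finger_force: 45.0
```

step_arm(series=[0, 0, -4, 0, 1, 0, 0, -3, 0, 1, 0, 0, -3, 0, 1, 0, 0, -2, 0, 1, 0, 0, -2, 0, 1, 0, 0, -2, 0, 1, 0, 0, 0, 0, 1])

```text
clock: 7.8
eef_pos: [477.8, 116.0, 168.2]
eef_rot: [3.14, 0.002, 1.323]
wrist_force: [-1.2, -7.3, 9.2]
finger_gap: 25.2
finger_force: 45.0
```

Run:
```python
from h import *
ps,ds,iS=cam("scene"); p,d,i=cam("wrist")
a=cv2.resize(p,(400,300)); b=cv2.resize(ps[130:310,200:440],(400,300))
cv2.imwrite("pics/s3.png",cv2.convertScaleAbs(np.hstack([a,b]),alpha=1.6)); print(manip.read_state()["wrist_force"],manip.read_state()["eef_pos"])
```

```text
[-2.17882923 -6.52938393  9.94653008] [477.84531318 115.98211888 168.25450106]
```

View pics/s3.png

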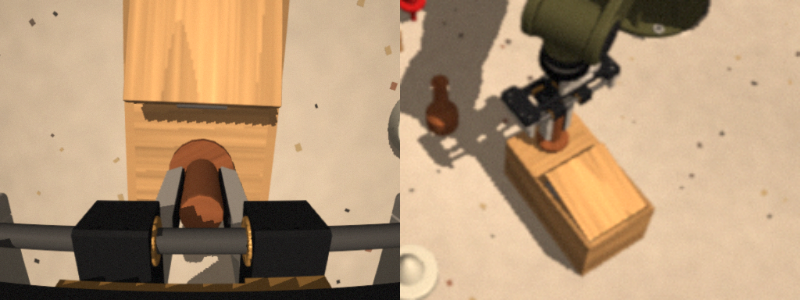

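The lid's free edge has lifted (wrist panel, about (200,105)), so the catch has let go and the lid seems to be on its way up. Hold briefly, then withdraw straight up.

step_arm(series=[0, 0, 0, 0, 1, 0, 0, 0, 0, 1, 0, 0, 0, 0, 1, 0, 0, 0, 0, 1])

```text
clock: 8.4
eef_pos: [477.8, 116.0, 168.3]
eef_rot: [3.14, 0.001, 1.323]
wrist_force: [-2.6, -7.2, 9.5]
finger_gap: 25.5
finger_force: 45.0
```

Run:
```python
from h import *
ps,ds,iS=cam("scene"); p,d,i=cam("wrist")
a=cv2.resize(p,(400,300)); b=cv2.resize(ps[130:310,200:440],(400,300))
cv2.imwrite("pics/s4.png",cv2.convertScaleAbs(np.hstack([a,b]),alpha=1.6)); print(manip.read_state()["wrist_force"],manip.read_state()["eef_pos"])
```

```text
[-2.38451567 -6.5164705   8.81236527] [477.83302523 115.98649171 168.2509613 ]
```

View pics/s4.png

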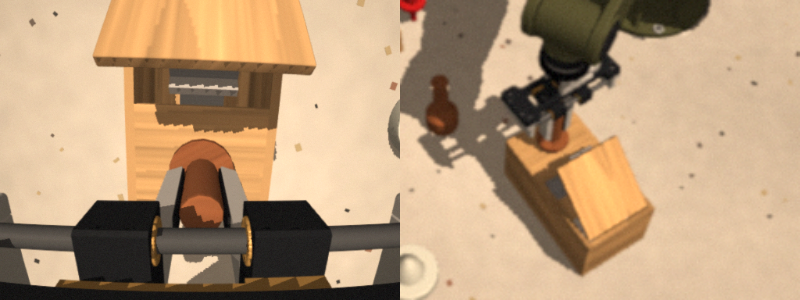

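The lid keeps rising slowly. Lift straight out and carry the stick back above the stand.

step_arm(series=[0, 0, 15, 0, 1, 0, 0, 22, 0, 1, 0, 0, 27, 0, 1, 0, 0, 27, 0, 1, -0.25, -35, 0, -0.09, 1, -0.25, -35, 0, -0.09, 1, -0.25, -35, 0, -0.09, 1, -0.25, -35, 0, -0.09, 1, -0.25, -36, 0, -0.09, 1, -0.25, -36, 0, -0.09, 1, -0.25, -36, 0, -0.09, 1, -0.25, -36, 0, -0.09, 1, -0.25, -36, 0, -0.09, 1, -0.25, -36, 0, -0.09, 1, -0.25, -36, 0, -0.09, 1, -0.25, -34, 0, -0.08, 1, 0, 0, 0, 0, 1, 0, 0, 0, 0, 1])

```text
clock: 10.75
eef_pos: [474.7, -308.6, 258.7]
eef_rot: [-3.141, -0.0, 0.254]
wrist_force: [0.2, 0.6, -0.6]
finger_gap: 25.5
finger_force: 45.0
```

Run:
```python
from h import *
import pickle
s=manip.read_state(); print(s["eef_pos"],s["eef_rot"],s["finger_gap"],s["wrist_force"])
p,d,i=cam("wrist"); ps,ds,iS=cam("scene"); pickle.dump((p,d,i,ps,ds,iS),open("w5.pkl","wb"))
a=cv2.resize(p,(400,300)); b=cv2.resize(ps[60:210,130:330],(400,300))
cv2.imwrite("pics/s5.png",cv2.convertScaleAbs(np.hstack([a,b]),alpha=1.6))
for n,(D,I) in {"wrist":(d,i)}.items():
    ys,xs=np.mgrid[0:384,0:512]; P=bydepth(I,np.c_[xs.ravel(),ys.ravel()],D); P=P[(D.ravel()>0)&(np.hypot(P[:,0]-474,P[:,1]+310)<60)]
    print(np.histogram(P[:,2],bins=range(150,320,4)))
    k=abs(P[:,2]-60)<4; print("stand",cv2.minAreaRect(P[k,:2].astype(np.float32)))
```

```text
[ 474.65146165 -308.61367612  258.70708588] [-3.14135082e+00 -2.78096866e-04  2.53881347e-01] 25.533733003116286 [ 0.24088799  0.60081162 -0.63485872]
(array([   0,    0,    0,    0,    0,    0,    0,    0,    0,    0,    0,
          0,    0,    0,    1,   80, 1832,  180,   74,   69,   90,  141,
        195,  221,  258,  243,  291,  292,  317,  366,  375,  409,  449,
        692, 2146,  261,  281,  253,  329,  157,  149,   61]), array([150, 154, 158, 162, 166, 170, 174, 178, 182, 186, 190, 194, 198,
       202, 206, 210, 214, 218, 222, 226, 230, 234, 238, 242, 246, 250,
       254, 258, 262, 266, 270, 274, 278, 282, 286, 290, 294, 298, 302,
       306, 310, 314, 318]))
stand ((473.7249450683594, -310.2383728027344), (66.32849884033203, 66.09947204589844), 82.66812896728516)
```

View pics/s5.png

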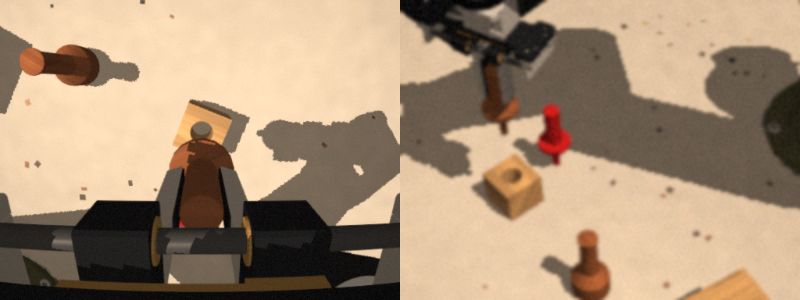

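The stick is still upright-looking and has not slipped (collar top at about 216 mm, handle top at about 287 mm). The stand is empty below with its hole free. A quick tilt and centre check on the stick.

Run:
```python
from h import *
import pickle
p,d,i=pickle.load(open("w5.pkl","rb"))[:3]
ys,xs=np.mgrid[0:384,0:512]; P=bydepth(i,np.c_[xs.ravel(),ys.ravel()],d); hsv=p.reshape(-1,3).astype(int)
red=(hsv[:,2]-hsv[:,0]>18)
for nm,lo,hi,r in(("collar",211,221,32),("top",284,291,16)):
    k=red&(P[:,2]>lo)&(P[:,2]<hi)&(np.hypot(P[:,0]-474.7,P[:,1]+309)<r); Q=P[k]
    if nm=="collar": Q=Q[np.hypot(Q[:,0]-474.7,Q[:,1]+309)>16]
    A=np.c_[Q[:,:2]-Q[:,:2].mean(0),np.ones(len(Q))]; c=np.linalg.lstsq(A,Q[:,2],rcond=None)[0]
    print(nm,len(Q),"slope",c[:2].round(3),"z",c[2].round(1),"rect",cv2.minAreaRect(Q[:,:2].astype(np.float32)), Q.min(0).round(1),Q.max(0).round(1))
# stand hole far rim in view
```

```text
collar 1591 slope [-0.033 -0.01 ] z 216.8 rect ((488.1469421386719, -306.09429931640625), (24.763822555541992, 52.78071212768555), 14.96578598022461) [ 469.4 -334.5  211. ] [ 500.5 -282.6  218.9]
top 2122 slope [-0.043 -0.011] z 286.8 rect ((476.7197570800781, -308.8760986328125), (20.623825073242188, 25.62859535217285), 14.194169044494629) [ 464.6 -323.6  284. ] [ 487.4 -296.7  288.9]
```

Tilt is only about 2°, well inside the clearance. Lower into the stand, nudging y by -1.

step_arm(series=[0.5, -1, -20, 0, 1, 0, 0, -25, 0, 1, 0, 0, -25, 0, 1, 0, 0, -25, 0, 1, 0, 0, -25, 0, 1, 0, 0, -15, 0, 1, 0, 0, -8, 0, 1, 0, 0, -4.5, 0, 1, 0, 0, -1, 0, 1, 0, 0, 0, 0, 1])

```text
clock: 12.1
eef_pos: [475.2, -310.4, 110.4]
eef_rot: [3.141, -0.0, 0.253]
wrist_force: [0.5, -0.1, -0.4]
finger_gap: 25.5
finger_force: 45.0
```

step_arm(series=[0, 0, -0.7, 0, 1, 0, 0, 0, 0, 0.6, 0, 0, 0, 0, 0, 0, 0, 0, 0, 0, 0, 0, 0, 0, 0, 0, 0, 0, 0, 0, 0, 0, 0, 0, 0, 0, 0, 0, 0, 0, 0, 0, 0, 0, 0])

```text
clock: 13.22
eef_pos: [475.0, -310.2, 109.2]
eef_rot: [-3.142, 0.0, 0.253]
wrist_force: [0.1, -1.0, -0.2]
finger_gap: 93.8
finger_force: 0.0
```

Open. Raise straight up, then check the stick and the lid.

step_arm(series=[0, 0, 15, 0, 0, 0, 0, 30, 0, 0, 0, 0, 35, 0, 0, 0, 0, 35, 0, 0, 0, 0, 35, 0, 0, 0, 0, 0, 0, 0, 0, 0, 0, 0, 0])

```text
clock: 14.1
eef_pos: [474.9, -310.1, 259.1]
eef_rot: [-3.141, 0.0, 0.253]
wrist_force: [-0.2, 0.4, -0.3]
finger_gap: 94.1
finger_force: 0.0
```

Run:
```python
from h import *
s=manip.read_state(); print(s["clock"],s["eef_pos"],s["wrist_force"],s["finger_gap"])
p,d,i=cam("wrist"); ps,ds,iS=cam("scene"); pt,dt,it=cam("top")
a=cv2.resize(p,(400,300)); b=cv2.resize(ps[90:300,120:400],(400,300))
cv2.imwrite("pics/s6.png",cv2.convertScaleAbs(np.hstack([a,b]),alpha=1.6))
ys,xs=np.mgrid[0:384,0:512]; uv=np.c_[xs.ravel(),ys.ravel()]
P=bydepth(i,uv,d); P=P[np.hypot(P[:,0]-474,P[:,1]+310)<50]
for lo,hi in((132,145),(62,74),(54,61.5)):
    Q=P[(P[:,2]>lo)&(P[:,2]<hi)]; print(lo,len(Q),np.median(Q[:,2]),cv2.minAreaRect(Q[:,:2].astype(np.float32)))
for n,D,I in(("top",dt,it),("scene",ds,iS)):
    P=bydepth(I,uv,D); k=(P[:,2]>122)&(P[:,2]<260)&(np.hypot(P[:,0]-515,P[:,1]-230)<130)
    Q=P[k]; print(n,len(Q),"lid max z",np.percentile(Q[:,2],[50,99]))
    u=np.array([.283,.959]); t=Q[:,:2]@u
    c=np.polyfit(Q[:,2],t,1); print("lid angle",np.pi/2-np.arctan(c[0]),"or",np.arctan2(1,-c[0]), "t range",t.min(),t.max())
```

```text
14.1 [ 474.85804485 -310.0616058   259.12546332] [-0.16446997  0.39068944 -0.29113202] 94.0991417118484
132 645 137.63981864253645 ((474.6056213378906, -311.38873291015625), (24.53131103515625, 24.87006187438965), 14.769139289855957)
62 1087 67.86985790090688 ((474.9783935546875, -310.2662353515625), (55.38483810424805, 52.57908630371094), 81.83048248291016)
54 1461 59.88858964029163 ((473.5971984863281, -310.095947265625), (66.12569427490234, 66.48734283447266), 82.64381408691406)
top 654 lid max z [224.46876648 236.296639  ]
lid angle 1.8061241024864296 or 1.3354685511033635 t range 368.90565428902687 416.4596101838448
scene 1300 lid max z [193.26343344 236.48834538]
lid angle 1.858933543899394 or 1.2826591096903992 t range 367.0772853253017 422.65570578089205
```

View pics/s6.png

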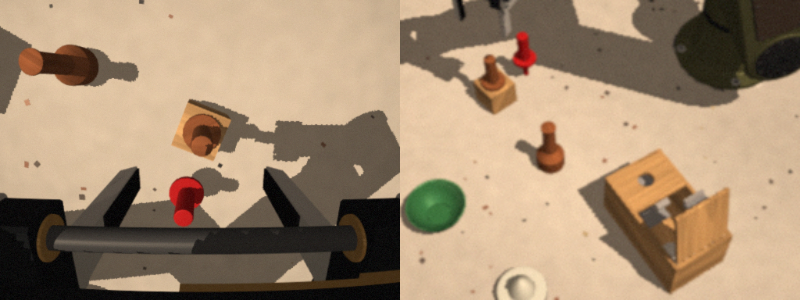

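The stick stands upright in its stand: collar top at 68 mm, handle top at 138 mm, about 1.5 mm off the axis. The lid is open to about 1.33 rad, the gripper is clear and the red look-alike has not been touched. Handing in.

```bash
python3 -c "
from cell import manip
print(manip.sign_off())"
```

```text
the job is handed in; nothing more can be done
None
```

I opened the box and handed the job in: the lid stands open at about 1.3 rad, and the stick is back upright in its stand with the gripper clear of it (no verdict came back).

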